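Shut the bench centrifuge, switch it on and hold its short-spin key

TASK

Run a short spin on the small bench centrifuge: with your fingertips push its lid right down shut, then switch it on by pressing down the raised near end of the rocker switch, and then press the round key down and keep it held down; finish while still holding it down. Work strictly in that order, leave the long narrow key (lid release) alone, and do not disturb the jar, tin and beaker standing in front of the machine; nothing is to be picked up.

Things in the scene. Friction and masses are not known exactly. Their poses are not given: they have to be found in the camera images.
- centrifuge: Small white bench centrifuge, fixed, 240 (x) x 190 (y) mm. Origin: centre of underside. x points to its back (away from robot), y to its left, z up. In front a flat panel, 55 mm above the worktop, with a row of controls 76.5 mm in front of the origin: rocker at y = +57 mm; round key and long key at y = +2 and -55 mm, in either order. Behind, under the lid, a bowl, rim 95 mm high.
- lid (a joint): Angle of the flat round grey lid, rad: 0 = shut, grows as it opens (starts 0.35 to 0.7). 152 mm in diameter, 14 mm thick; hinge line along the machine's y, 114 mm behind its origin, 98 mm above the worktop; front edge (robot side) 153 mm from the hinge. Shut, its flat top is 110 mm above the worktop. Stiff hinge: stays where left, 1 to 2 N near the front edge moves it.
- lid_hinge (a point): Middle of the lid's hinge line; turns with the lid: x along the lid away from its front edge, y along the hinge line.
- lid_front (a point): Point on the lid's flat top, on its middle line, 140 mm from the hinge and 13 mm inside the front edge; moves with the lid.
- rocker (a joint): Angle of the black rocker switch, rad: 0 = off (near end, on the robot side, raised; starts so), 0.4 = on (near end fully down). Turns about the machine's y; stays where left, about 2 N at its end moves it. Two wings in a shallow V, 46 mm along the machine's x, 25 mm wide, in a black frame whose top is 59.5 mm above the worktop.
- rocker_near_end (a point): Top of the rocker's near wing, 3 mm inside its outer edge; moves with it: about 74 mm above the worktop when off, 66 mm when on (then the near wing lies level).
- rocker_pivot (a point): Middle of the rocker on its axis, 63 mm above the worktop; axes as the machine's. The near wing runs from here to 23 mm towards the machine's front.
- round_key_base: Black round collar (38 mm diameter, 3 mm high) of the round key; origin at its centre on the control panel, 55 mm above the worktop; axes as the machine's. It carries the round white key.
- round_key (a joint): Travel of the round key (short spin), m: 0 = up, 0.006 = fully down. Springs back when let go; needs about 1 N to start and 5 N to be held fully down.
- round_key_top (a point): Centre of the flat top of the round white key, 30 mm in diameter, 69 mm above the worktop when up; moves with the key.
- long_key (a joint): Travel of the long narrow key (lid release), m: 0 = up, 0.006 = fully down; a spring key like the round one. Not to be pressed.
- long_key_top (a point): Centre of the flat top of the long narrow white key, 48 mm along the machine's x and 16 mm wide, 69 mm above the worktop when up.
- sample_jar_0: Loose sample jar with a red cap, 56 mm in diameter, 76 mm high, origin at the centre of its underside; a bystander in front of the machine.
- moisture_tin_2: Loose open shallow metal tin, 60 mm in diameter, 26 mm high, origin at the centre of its underside; a bystander.
- beaker_100: Loose small glass beaker, 55 mm in diameter, 70 mm high, origin at the centre of its underside; a bystander.

How it is judged (in metres and radians):
On the way, in this order (a step that is already met when the one before it is completed fails the run):
1. the lid is pushed shut (value of joint lid below 0.04 rad), for 0.1 s.
2. then the rocker is pressed over to on (value of joint lid below 0.04 rad and value of joint rocker above 0.32 rad), for 0.1 s.
3. then the round key is pressed down by the fingers (all of step 2 and value of joint round_key above 0.0035 m and contact force between the fingers and round_key_base above 1 N), for 0.2 s.
At the end, for the whole second after the job is handed in: The lid is shut (under 0.04 rad), the rocker is on (over 0.32 of 0.4 rad), the fingers hold the round key down (over 3.5 of 6 mm, with over 1 N), the long key is up (under 2 mm), and jar, tin and beaker stand upright within 20 mm of where they were (all of step 3 and value of joint long_key below 0.002 m and distance of each of sample_jar_0, moisture_tin_2, beaker_100 from where it was at the start of the episode below 0.02 m and angle between each of sample_jar_0, moisture_tin_2, beaker_100's own z axis and vertical below 0.15 rad); the arm keeps its last pose, push and grip.
It fails at once if the rocker is switched over while the lid is open (value of joint rocker above 0.3 rad and value of joint lid above 0.08 rad).
It fails at once if the round key is pressed before the lid is shut and the rocker is on (value of joint round_key above 0.003 m and (value of joint lid above 0.08 rad or value of joint rocker below 0.25 rad)).
It fails at once if the long narrow key is pressed (value of joint long_key above 0.003 m).
It fails at once if the jar, tin or beaker is lifted, pushed away or tipped (distance of any of sample_jar_0, moisture_tin_2, beaker_100 from where it was at the start of the episode above 0.025 m or angle between any of sample_jar_0, moisture_tin_2, beaker_100's own z axis and vertical above 0.3 rad).
It also fails if it takes over 38 s, if anything falls off the work surface, if the arm or the gripper's body presses on something with over 40 N, if the wrist force passes 120 N, or if a joint passes its speed limit or range.

ROBOT

A 6-joint arm with a two-finger parallel gripper is mounted at the origin on a cart in front of the work surface, level with it; the furniture and walls round the work are solid. World frame = base frame: x ahead of the robot, y to its left, z up, the work surface at z = 0. Lengths are in mm, angles in rad, forces in N, time in s.
With the tool pointing down it reaches from about 250 to 725 mm from the base axis. Payload 4 kg.
Tool frame: the origin (TCP) lies between the finger pads; the fingertips stand 22 mm ahead of it and the grasp point (between the pads) lies 3 mm ahead of it; z points along the fingers, y is the line along which they close (so a half turn about z gives the same grasp; the last joint's range is limited). The gripper opens to 85 mm and grips with 20 to 120 N. Pads are 22 mm wide; open, the fingers measure 114 mm over their backs; the gripper's body (76 mm by 85 mm) begins 54 mm behind the grasp point. The pads swing forward as they close: fully open they stand 13 mm farther back than shut.
Start: joints at [-1.171, 0.241, 0.005, 1.335, 0, 1.571], TCP at [194.615, -460.57, 253.306] pointing down, gripper open.
Joint ranges: [-2.72, 2.72], [-1.05, 1.87], [-1.09, 1.28], [-1.99, 2.15], [-1.42, 1.44], [-3.14, 3.14]. Speed limits (rad/s): [2.79, 2.79, 3.14, 3.14, 3.14, 3.14].

INTERFACE

Orientations are given as a unit quaternion [x, y, z, w].
In Python, from station import ctrl, eyes, order gives the robot as it stands.
- The arm moves only by the tool step_arm, never from a script. Its argument "series" is a list of rows, each an object with "linear": the shift along the world's x, y, z each as a share of 4 cm, from -1 to 1, a list of three; "delta_rot": the turn, a rotation vector about the world's x, y, z each as a share of 10 degrees, from -1 to 1, a list of three; "hand": the closure in counts, from 0 (fully open) to 255 (shut). In form: [{"linear": [dx, dy, dz], "delta_rot": [wx, wy, wz], "hand": hand}, ...]. A call has exactly 10 rows; each row shifts and turns the commanded pose from where the row before left it; what a row does not reach is not made up. A row lasts 1/8 s, in which the tool goes at most 62.5 mm and 10.7 degrees, less where a joint would pass 70% of its speed; a pose out of reach is approached as far as the arm can. A call with a number of a shift or a turn outside -1 to 1 is refused whole. A call with a gripper value outside its range is refused whole. The fingers move at their own pace and stop on an object; the grip force is fixed at half the most. Time passes only in rows, so rows that do not move let the fingers close, or fill a call up. It gives the time, the measured TCP pose, the force, the opening and the grip force at its end, in the units of the state.
- ctrl.get_obs(): the state, without advancing time (a new reading comes with each control period).
- eyes.grab_frame(name): name is "scene" or "top" or "wrist"; returns the picture (480x640x3 uint8, red, green, blue); there is no depth.
- eyes.calibration(name): a dict with "K" (3x3 intrinsics, pixels), "R" (3x3) and "t" (3): a world point X has camera coordinates R X + t; the wrist camera has in their place "tool_from_camera" (4x4, takes a point from camera to tool coordinates, whose origin is the TCP and whose axes are the flange's). Camera axes: x right, y down, z forward; pixel columns grow to the right and rows downward; lengths in mm; the calibration is good to about 2 mm. A picture is of the moment at which its call begins: read the wrist's pose just before it. calibration takes no time and is no camera call.
- order.close_job(): hands the job in; it is judged then, once.
The state is a dict: "clock": time; "joint_pos": joint angles; "joint_velocities": joint speeds; "effort": joint torques, N m; "position": TCP position; "eef_rot": TCP orientation; "ft_force": force on the tool from outside, world axes, zero at the start; "torque": the same for the moment, N m; "grip_width": finger opening in mm; "grasp_force": force on a finger pad.
Only numpy, scipy, OpenCV 4.12 (cv2) and the standard library are available. Lean on these libraries where they do the work, as an engineer would, in place of code of your own. Each camera call takes 0.05 s, during which the arm holds its last target. There are 200 camera calls.

## Working session

There is one attempt and no reset: what is moved stays moved. The work goes in short steps, Python scripts to look and compute and a tool call to move; the robot and the scene stay as the last step left them, time stands still between calls to the robot, and variables do not carry over. Pictures are saved under pics/ and viewed, at most 10 in all, crops included, and the job is handed in when it is done.

Besides the shell and the picture viewer there is one more tool, called after "Emit:" in YAML: its name, and indented under it one key for each argument. step_arm: Moves the arm, as the interface text tells. Its arguments: {"type":"object","properties":{"series":{"type":"array"}},"required":["series"]}

```bash
mkdir -p pics
python3 - <<'E'
from station import ctrl,eyes
import cv2
for n in("scene","top"):
    cv2.imwrite(f"pics/{n}0.png",eyes.grab_frame(n)[:,:,::-1])
    c=eyes.calibration(n);print(n,c)
o=ctrl.get_obs();print(o)
E
```

```text
scene {'K': array([[516.12773637,   0.        , 311.54306827],
       [  0.        , 516.12773637, 240.61982419],
       [  0.        ,   0.        ,   1.        ]]), 'R': array([[-0.68027619, -0.73287448,  0.01092248],
       [-0.51414812,  0.46652123, -0.71972887],
       [ 0.52237535, -0.49523019, -0.69416933]]), 't': array([351.86928967, 354.17113982, 627.86319256])}
top {'K': array([[540.43064384,   0.        , 315.59419527],
       [  0.        , 540.43064384, 252.29528714],
       [  0.        ,   0.        ,   1.        ]]), 'R': array([[-2.92469740e-02, -9.99551315e-01, -6.46400093e-03],
       [-9.74425141e-01,  2.99520057e-02, -2.22707255e-01],
       [ 2.22800939e-01, -2.14828270e-04, -9.74863937e-01]]), 't': array([  1.90534306, 567.40301585, 870.5157063 ])}
{'clock': 0.1, 'joint_pos': array([-1.17098724e+00,  2.41354345e-01,  3.87431572e-03,  1.33518580e+00,
       -1.03209102e-05,  1.57078195e+00]), 'joint_velocities': array([ 0.00100216, -0.00295077,  0.00467554, -0.00083243, -0.00051124,
        0.00179532]), 'effort': array([ 2.70202763e-04, -3.73138118e+01,  2.53010094e+01,  1.08168207e-02,
       -2.36330499e-05, -1.10469108e-05]), 'position': array([ 194.41946631, -460.09761986,  252.49944844]), 'eef_rot': array([ 9.80083681e-01,  1.98582740e-01, -1.90670085e-04, -9.15112940e-04]), 'ft_force': array([0.33904139, 0.35134575, 0.33564682]), 'torque': array([0.01558142, 0.01424676, 0.03107328]), 'grasp_force': 0.0, 'grip_width': 85.49873575882587}
```

View pics/scene0.png

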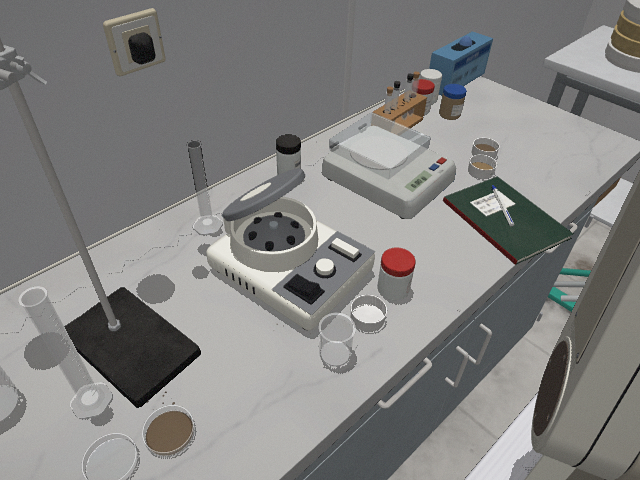

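View pics/top0.png

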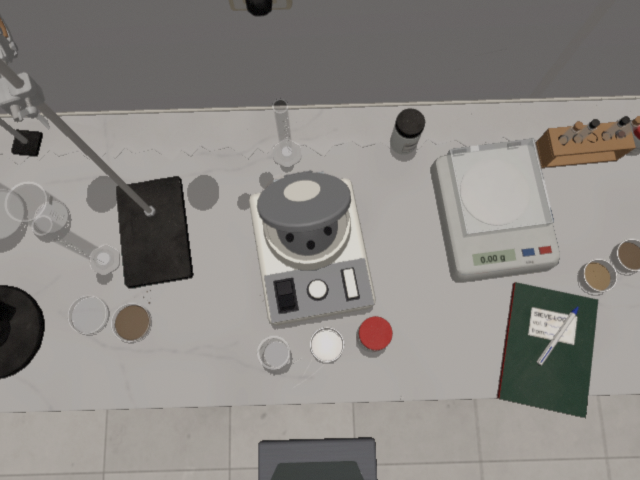

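The pictures show the machine with its lid open and the controls, in the top view, at: rocker about (286,294), round key (318,289), long key (350,283). The jar, tin and beaker stand in front at (375,334), (326,345) and (274,353). I'll enlarge the control area to measure it.

```bash
cat > h.py <<'E'
import numpy as np
from station import eyes
def plane(name,uv,z):
    c=eyes.calibration(name);K,R,t=map(np.array,(c["K"],c["R"],c["t"]))
    d=R.T@np.linalg.solve(K,[uv[0],uv[1],1]);o=-R.T@t
    return o+d*(z-o[2])/d[2]
def proj(name,X):
    c=eyes.calibration(name);p=np.array(c["K"])@(np.array(c["R"])@X+c["t"]);return p[:2]/p[2]
E
python3 - <<'E'
import cv2,numpy as np
from h import *
a=cv2.imread("pics/top0.png")[160:380,245:405];b=cv2.imread("pics/scene0.png")[160:380,205:425]
cv2.imwrite("pics/c.png",np.hstack([cv2.resize(a,None,fx=2.1,fy=2.1,interpolation=2),cv2.resize(b,None,fx=2.1,fy=2.1,interpolation=2)]))
for uv,z in(((318,289),69),((350,283),69),((286,294),63),((375,334),76),((326,345),26),((274,353),70)):print(uv,plane("top",uv,z).round(1))
for uv,z in(((324,267),69),((345,248),69)):print(uv,plane("scene",uv,z).round(1))
E
```

```text
(318, 289) [502.2 -17.3  69. ]
(350, 283) [510.8 -71.9  69. ]
(286, 294) [496.2  37.4  63. ]
(375, 334) [ 423.4 -108.9   76. ]
(326, 345) [410.6 -28.3  26. ]
(274, 353) [397.7  58.4  70. ]
(324, 267) [499.1 -10.   69. ]
(345, 248) [507.  -67.1  69. ]
```

View pics/c.png

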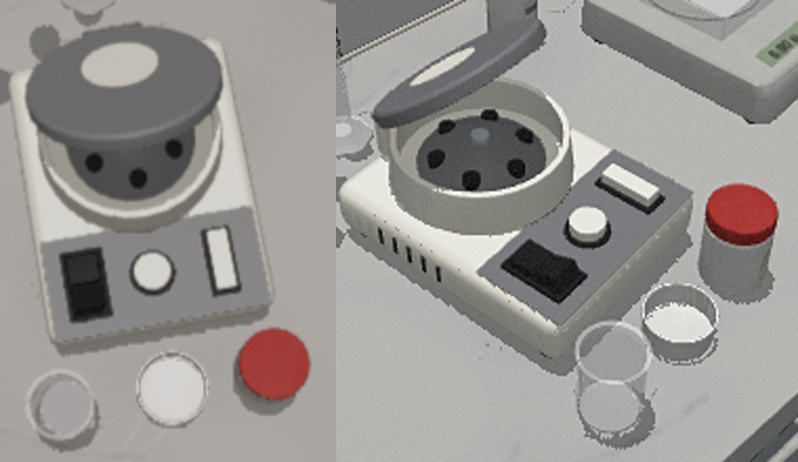

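Run:
```python
from h import *
for n,uv in(("top",(317.4,289)),("top",(350.2,283.8)),("scene",(325,265.7)),("scene",(344.5,247.6))):print(n,plane(n,uv,69).round(1))
print(plane("top",(286,295.2),59.5).round(1),plane("scene",(302,288.5),59.5).round(1))
y=.133;X=np.array([np.cos(y),np.sin(y),0]);O=np.array([502,-16,0])+76.5*X-2*np.array([-X[1],X[0],0])
H=O+114*X+[0,0,98];print(O,H)
for th in(.3,.4,.5,.6,.7):
    f=H+153*(-X*np.cos(th)+np.array([0,0,np.sin(th)]))
    print(th,proj("top",f).round(),proj("scene",f).round(),f.round())
```

```text
top [502.2 -16.3  69. ]
top [509.5 -72.2  69. ]
scene [500.1 -13.2  69. ]
scene [508.2 -67.2  69. ]
[494.7  37.6  59.5] [495.1  42.2  59.5]
[578.08960901  -7.83780666   0.        ] [691.08282142   7.27953275  98.        ]
0.3 [314. 254.] [306. 218.] [546. -12. 143.]
0.4 [313. 249.] [303. 210.] [551. -11. 158.]
0.5 [312. 243.] [300. 202.] [558. -11. 171.]
0.6 [311. 235.] [296. 193.] [566.  -9. 184.]
0.7 [310. 228.] [291. 184.] [575.  -8. 197.]
```

Emit:
step_arm:
  series:
    - {"linear": [0, 0, 1], "delta_rot": [0, 0, -0.77], "hand": 255}
    - {"linear": [0.3, 0.5, 1], "delta_rot": [0, 0, -0.77], "hand": 255}
    - {"linear": [1, 1, 0], "delta_rot": [0, 0, 0], "hand": 255}
    - {"linear": [1, 1, 0], "delta_rot": [0, 0, 0], "hand": 255}
    - {"linear": [1, 1, 0], "delta_rot": [0, 0, 0], "hand": 255}
    - {"linear": [1, 1, 0], "delta_rot": [0, 0, 0], "hand": 255}
    - {"linear": [1, 1, 0], "delta_rot": [0, 0, 0], "hand": 255}
    - {"linear": [1, 1, 0], "delta_rot": [0, 0, 0], "hand": 255}
    - {"linear": [1, 1, 0], "delta_rot": [0, 0, 0], "hand": 255}
    - {"linear": [0.5, 1, 0], "delta_rot": [0, 0, 0], "hand": 255}

```text
clock: 1.35
position: [508.0, -118.8, 332.2]
eef_rot: [0.998, 0.066, -0.001, -0.0]
ft_force: [0.3, 0.1, -0.1]
grip_width: -0.4
grasp_force: 0.0
```

Emit:
step_arm:
  series:
    - {"linear": [0.75, 0.95, 0], "delta_rot": [0, 0, 0], "hand": 255}
    - {"linear": [0.8, 0.95, 0], "delta_rot": [0, 0, 0], "hand": 255}
    - {"linear": [0.8, 0.95, 0], "delta_rot": [0, 0, 0], "hand": 255}
    - {"linear": [0, 0, -0.7], "delta_rot": [0, 0, 0], "hand": 255}
    - {"linear": [0, 0, -0.7], "delta_rot": [0, 0, 0], "hand": 255}
    - {"linear": [0, 0, -0.5], "delta_rot": [0, 0, 0], "hand": 255}
    - {"linear": [0, 0, -0.2], "delta_rot": [0, 0, 0], "hand": 255}
    - {"linear": [0, 0, 0], "delta_rot": [0, 0, 0], "hand": 255}
    - {"linear": [0, 0, 0], "delta_rot": [0, 0, 0], "hand": 255}
    - {"linear": [0, 0, 0], "delta_rot": [0, 0, 0], "hand": 255}

```text
clock: 2.6
position: [601.1, -6.6, 250.4]
eef_rot: [0.998, 0.065, 0.001, 0.0]
ft_force: [0.6, 0.1, 0.5]
grip_width: -0.3
grasp_force: 0.0
```

Run:
```python
from station import eyes
import cv2,numpy as np
a=eyes.grab_frame("scene")[100:340,180:420,::-1];b=eyes.grab_frame("top")[130:370,225:425,::-1]
cv2.imwrite("pics/l.png",np.hstack([cv2.resize(x,None,fx=1.8,fy=1.8) for x in(a,b)]))
```

```text
(no output)
```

View pics/l.png

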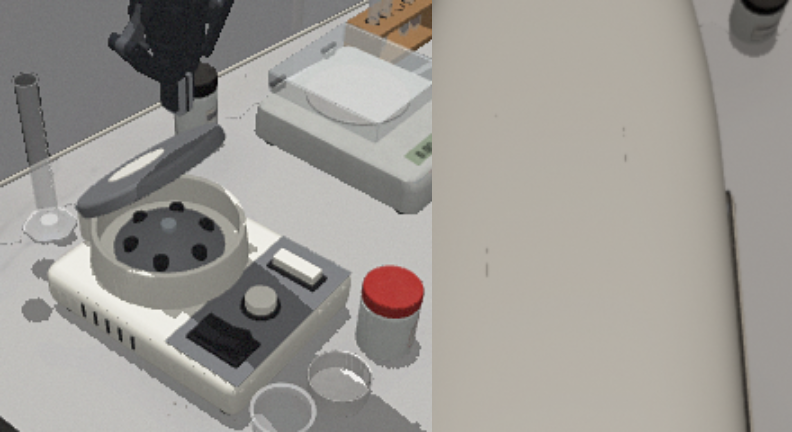

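The left half shows the closed fingers just above the lid, and the controls are unchanged. The arm hides the top view. Next I push the lid down.

Emit:
step_arm:
  series:
    - {"linear": [0, 0, -0.3], "delta_rot": [0, 0, 0], "hand": 255}
    - {"linear": [0, 0, -0.3], "delta_rot": [0, 0, 0], "hand": 255}
    - {"linear": [0, 0, -0.3], "delta_rot": [0, 0, 0], "hand": 255}
    - {"linear": [-0.1, -0.01, -0.3], "delta_rot": [0, 0, 0], "hand": 255}
    - {"linear": [-0.1, -0.01, -0.3], "delta_rot": [0, 0, 0], "hand": 255}
    - {"linear": [-0.1, -0.01, -0.3], "delta_rot": [0, 0, 0], "hand": 255}
    - {"linear": [-0.1, -0.01, -0.3], "delta_rot": [0, 0, 0], "hand": 255}
    - {"linear": [-0.1, -0.02, -0.3], "delta_rot": [0, 0, 0], "hand": 255}
    - {"linear": [-0.1, -0.02, -0.3], "delta_rot": [0, 0, 0], "hand": 255}
    - {"linear": [0, 0, 0], "delta_rot": [0, 0, 0], "hand": 255}

```text
clock: 3.95
position: [575.4, -9.8, 139.9]
eef_rot: [0.998, 0.065, -0.001, -0.0]
ft_force: [-0.2, -0.5, -0.4]
grip_width: -0.2
grasp_force: 0.0
```

Emit:
step_arm:
  series:
    - {"linear": [0, 0, -0.05], "delta_rot": [0, 0, 0], "hand": 255}
    - {"linear": [0, 0, -0.05], "delta_rot": [0, 0, 0], "hand": 255}
    - {"linear": [0, 0, -0.05], "delta_rot": [0, 0, 0], "hand": 255}
    - {"linear": [0, 0, -0.05], "delta_rot": [0, 0, 0], "hand": 255}
    - {"linear": [0, 0, -0.05], "delta_rot": [0, 0, 0], "hand": 255}
    - {"linear": [0, 0, 0], "delta_rot": [0, 0, 0], "hand": 255}
    - {"linear": [0, 0, 0], "delta_rot": [0, 0, 0], "hand": 255}
    - {"linear": [0, 0, 0], "delta_rot": [0, 0, 0], "hand": 255}
    - {"linear": [0, 0, 0], "delta_rot": [0, 0, 0], "hand": 255}
    - {"linear": [0, 0, 0], "delta_rot": [0, 0, 0], "hand": 255}

```text
clock: 5.2
position: [576.7, -9.8, 132.0]
eef_rot: [0.998, 0.065, 0.0, 0.0]
ft_force: [-2.4, -0.5, 5.8]
grip_width: -0.1
grasp_force: 2.7
```

Run:
```python
from station import eyes
import cv2,numpy as np
a=eyes.grab_frame("scene")[100:340,180:420,::-1];b=eyes.grab_frame("wrist")[:,:,::-1]
cv2.imwrite("pics/l2.png",np.hstack([cv2.resize(a,(400,400)),cv2.resize(b,(400,400))]))
```

```text
(no output)
```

View pics/l2.png

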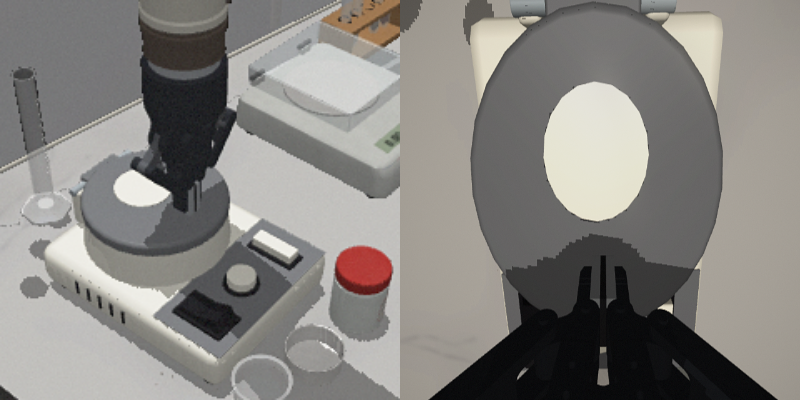

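The lid lies flat and shut, with the fingertips resting on it at 110 mm as they should. I push a little more for certainty, then move over the near end of the rocker.

Emit:
step_arm:
  series:
    - {"linear": [0, 0, -0.05], "delta_rot": [0, 0, 0], "hand": 255}
    - {"linear": [0, 0, -0.05], "delta_rot": [0, 0, 0], "hand": 255}
    - {"linear": [0, 0, 0], "delta_rot": [0, 0, 0], "hand": 255}
    - {"linear": [0, 0, 0.5], "delta_rot": [0, 0, 0], "hand": 255}
    - {"linear": [0, 0, 0.4], "delta_rot": [0, 0, 0], "hand": 255}
    - {"linear": [-0.85, 0.4, 0], "delta_rot": [0, 0, 0], "hand": 255}
    - {"linear": [-0.85, 0.4, 0], "delta_rot": [0, 0, 0], "hand": 255}
    - {"linear": [-0.85, 0.38, 0], "delta_rot": [0, 0, 0], "hand": 255}
    - {"linear": [0, 0, -0.7], "delta_rot": [0, 0, 0], "hand": 255}
    - {"linear": [0, 0, -0.5], "delta_rot": [0, 0, 0], "hand": 255}

```text
clock: 6.55
position: [474.3, 37.8, 114.9]
eef_rot: [0.998, 0.066, 0.0, -0.0]
ft_force: [0.3, 0.8, -1.6]
grip_width: -0.0
grasp_force: 0.0
```

Run:
```python
from station import eyes,ctrl
import cv2,numpy as np
print(ctrl.get_obs()["position"])
a=eyes.grab_frame("scene")[140:340,200:400,::-1];b=eyes.grab_frame("wrist")[:,:,::-1]
cv2.imwrite("pics/l3.png",np.hstack([cv2.resize(a,(400,400)),cv2.resize(b,(400,400))]))
```

```text
[474.29577314  37.75893678 114.87555734]
```

View pics/l3.png

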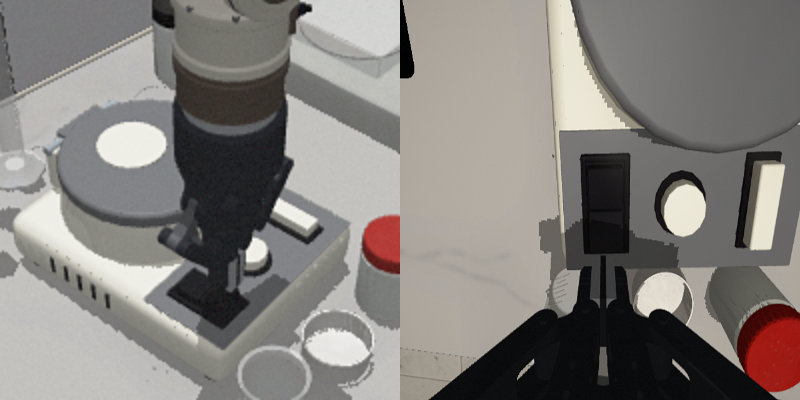

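The fingers are lined up sideways with the rocker. In the wrist view the rocker's middle line is at about (605,210) and the round key's top at (684,207). I'll check these positions through the wrist calibration.

Run:
```python
from station import eyes,ctrl
import numpy as np
from scipy.spatial.transform import Rotation as R
c=eyes.calibration("wrist");K=c["K"];T=np.array(c["tool_from_camera"]);o=ctrl.get_obs()
Rt=R.from_quat(o["eef_rot"]).as_matrix()
for uv,z in(((328,253),63),((328,304),59.5),((328,185),59.5),((454,248),69),((582,244),69)):
    d=Rt@T[:3,:3]@np.linalg.solve(K,[*uv,1]);p=Rt@T[:3,3]+o["position"]
    print(uv,(p+d*(z-p[2])/d[2]).round(1))
```

```text
(328, 253) [492.9  39.3  63. ]
(328, 304) [465.5  35.6  59.5]
(328, 185) [523.   43.3  59.5]
(454, 248) [504.6 -14.4  69. ]
(582, 244) [513.6 -68.9  69. ]
```

Emit:
step_arm:
  series:
    - {"linear": [0, 0, -0.25], "delta_rot": [0, 0, 0], "hand": 255}
    - {"linear": [0, 0, -0.1], "delta_rot": [0, 0, 0], "hand": 255}
    - {"linear": [0, 0, -0.1], "delta_rot": [0, 0, 0], "hand": 255}
    - {"linear": [0, 0, -0.1], "delta_rot": [0, 0, 0], "hand": 255}
    - {"linear": [0, 0, -0.05], "delta_rot": [0, 0, 0], "hand": 255}
    - {"linear": [0, 0, -0.05], "delta_rot": [0, 0, 0], "hand": 255}
    - {"linear": [0, 0, -0.03], "delta_rot": [0, 0, 0], "hand": 255}
    - {"linear": [0, 0, 0], "delta_rot": [0, 0, 0], "hand": 255}
    - {"linear": [0, 0, 0], "delta_rot": [0, 0, 0], "hand": 255}
    - {"linear": [0, 0, 0], "delta_rot": [0, 0, 0], "hand": 255}

```text
clock: 7.9
position: [474.9, 37.5, 88.1]
eef_rot: [0.998, 0.065, 0.0, -0.0]
ft_force: [-0.1, -0.2, -0.1]
grip_width: -0.1
grasp_force: 0.0
```

Emit:
step_arm:
  series:
    - {"linear": [0, 0, -0.04], "delta_rot": [0, 0, 0], "hand": 255}
    - {"linear": [0, 0, -0.03], "delta_rot": [0, 0, 0], "hand": 255}
    - {"linear": [0, 0, -0.03], "delta_rot": [0, 0, 0], "hand": 255}
    - {"linear": [0, 0, 0], "delta_rot": [0, 0, 0], "hand": 255}
    - {"linear": [0, 0, 0], "delta_rot": [0, 0, 0], "hand": 255}
    - {"linear": [0, 0, 0], "delta_rot": [0, 0, 0], "hand": 255}
    - {"linear": [0, 0, 0], "delta_rot": [0, 0, 0], "hand": 255}
    - {"linear": [0, 0, 0], "delta_rot": [0, 0, 0], "hand": 255}
    - {"linear": [0, 0, 0], "delta_rot": [0, 0, 0], "hand": 255}
    - {"linear": [0, 0, 0], "delta_rot": [0, 0, 0], "hand": 255}

```text
clock: 9.15
position: [475.0, 37.5, 87.6]
eef_rot: [0.998, 0.065, 0.001, -0.0]
ft_force: [-8.4, -1.3, 25.4]
grip_width: 0.2
grasp_force: 13.0
```

The force rose sharply at the expected bottom height, so the rocker is fully over. Now I go up and across to the round key.

Emit:
step_arm:
  series:
    - {"linear": [0, 0, 0.5], "delta_rot": [0, 0, 0], "hand": 255}
    - {"linear": [0, 0, 0.4], "delta_rot": [0, 0, 0], "hand": 255}
    - {"linear": [0.33, -0.65, 0], "delta_rot": [0, 0, 0], "hand": 255}
    - {"linear": [0.35, -0.66, 0], "delta_rot": [0, 0, 0], "hand": 255}
    - {"linear": [0, 0, -0.2], "delta_rot": [0, 0, 0], "hand": 255}
    - {"linear": [0, 0, 0], "delta_rot": [0, 0, 0], "hand": 255}
    - {"linear": [0, 0, 0], "delta_rot": [0, 0, 0], "hand": 255}
    - {"linear": [0, 0, 0], "delta_rot": [0, 0, 0], "hand": 255}
    - {"linear": [0, 0, 0], "delta_rot": [0, 0, 0], "hand": 255}
    - {"linear": [0, 0, 0], "delta_rot": [0, 0, 0], "hand": 255}

```text
clock: 10.4
position: [501.8, -14.8, 112.2]
eef_rot: [0.998, 0.066, 0.0, 0.0]
ft_force: [0.3, 0.4, -0.3]
grip_width: 0.3
grasp_force: 0.0
```

Run:
```python
from station import eyes
import cv2,numpy as np
a=eyes.grab_frame("scene")[190:340,250:400,::-1];b=eyes.grab_frame("wrist")[:,:,::-1]
cv2.imwrite("pics/l4.png",np.hstack([cv2.resize(a,(400,400)),cv2.resize(b,(400,400))]))
```

```text
(no output)
```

View pics/l4.png

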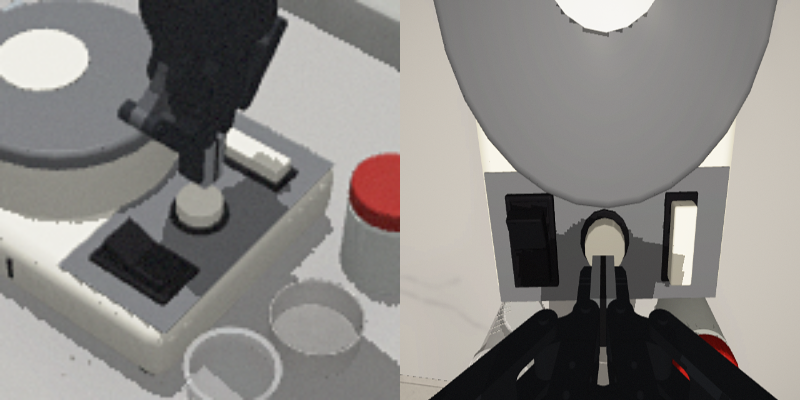

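The rocker's far end is now raised, so it is on. The lid is shut and the fingers are centred over the round key. Now I press the key.

Emit:
step_arm:
  series:
    - {"linear": [0, 0, -0.25], "delta_rot": [0, 0, 0], "hand": 255}
    - {"linear": [0, 0, -0.2], "delta_rot": [0, 0, 0], "hand": 255}
    - {"linear": [0, 0, -0.1], "delta_rot": [0, 0, 0], "hand": 255}
    - {"linear": [0, 0, -0.06], "delta_rot": [0, 0, 0], "hand": 255}
    - {"linear": [0, 0, -0.06], "delta_rot": [0, 0, 0], "hand": 255}
    - {"linear": [0, 0, -0.04], "delta_rot": [0, 0, 0], "hand": 255}
    - {"linear": [0, 0, 0], "delta_rot": [0, 0, 0], "hand": 255}
    - {"linear": [0, 0, 0], "delta_rot": [0, 0, 0], "hand": 255}
    - {"linear": [0, 0, 0], "delta_rot": [0, 0, 0], "hand": 255}
    - {"linear": [0, 0, 0], "delta_rot": [0, 0, 0], "hand": 255}

```text
clock: 11.75
position: [501.3, -15.0, 84.9]
eef_rot: [0.998, 0.065, -0.0, 0.0]
ft_force: [-5.7, -0.0, 11.9]
grip_width: 0.3
grasp_force: 5.8
```

```bash
python3 -c "
from station import ctrl,order
o=ctrl.get_obs();print(o['position'],o['ft_force']);print(order.close_job())"
```

```text
[501.25025191 -14.98463493  84.92832356] [-5.70016174 -0.04473345 11.85192352]
the job is handed in; nothing more can be done
None
```

I shut the lid, switched the rocker on and pressed the round key fully down, in that order, and handed the job in while still holding it with about 12 N; the long key and the jar, tin and beaker were not touched as far as the pictures show, and no verdict came back.

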